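# Clip the red pattern onto the rotary rack

### The arm

A 7-joint arm with a two-finger parallel gripper is mounted at the origin on the work surface. World frame = base frame: x ahead of the robot, y to its left, z up, the work surface at z = 0. Lengths are in m, angles in rad, forces in N, time in s.
With the tool pointing down it reaches from about 0.425 to 0.875 m from the base axis. Payload 4.7 kg.
Tool frame: the origin (TCP) lies midway between the tips of the shut fingers; the grasp point (between the pads) lies 19 mm behind it; z points along the fingers, y is the line along which they close (so a half turn about z gives the same grasp; the last joint's range is limited). The gripper opens to 85 mm and grips with 20 to 120 N. Pads are 22 mm wide; open, the fingers measure 114 mm over their backs; the gripper's body (76 mm by 85 mm) begins 54 mm behind the grasp point. The pads swing forward as they close: fully open they stand 13 mm farther back than shut.
Start: joints at [-1.14, 0.321, -0.07, 1.45, 0.023, 1.371, -0.057], TCP at [0.263, 0.594, 0.231] pointing down, gripper open.
Joint ranges: [-2.86, 2.86], [-0.3, 2.09], [-1.38, 1.24], [0.06, 2.45], [-1.56, 4.7], [0.09, 2.05], [-2.69, 2.69]. Speed limits (rad/s): [2.57, 2.57, 3.14, 3.14, 3.14, 3.14, 3.14].

### API

Orientations are given as a unit quaternion [x, y, z, w].
In Python, from station import ctrl, viewer gives the robot as it stands.
- The arm moves only by the tool carry_out, never from a script. Its argument "plan" is a list of rows, each an object with "xyz": the shift along the tool's x, y, z in cm, a list of three; "twist": the turn about the tool's z in rad. A call has 1 to 8 rows; each row shifts and turns the commanded pose from where the row before left it, along the tool's axes as they then stand; what a row does not reach is not made up. A row lasts 1/8 s, in which the tool goes at most 62.5 mm and 10.7 degrees, less where a joint would pass 70% of its speed; a pose out of reach is approached as far as the arm can. A call with a gripper value outside its range is refused whole. "hand" is the opening, from 0 (shut) to 1 (fully open), set as the call begins (left out, the last holds). The fingers move at their own pace and stop on an object; the grip force is fixed at half the most. Time passes only in rows, so rows that do not move let the fingers close. It gives the time, the measured TCP pose, the force, the opening and the grip force at its end, in the units of the state.
- ctrl.state(): the state, without advancing time (a new reading comes with each control period).
- viewer.capture(name): name is "scene" or "top" or "wrist"; returns the picture (480x640x3 uint8, blue, green, red); there is no depth.
- viewer.camera_model(name): a dict with "K" (3x3 intrinsics, pixels), "world_to_cam" (4x4, takes a point from world to camera coordinates). Camera axes: x right, y down, z forward; pixel columns grow to the right and rows downward; lengths in m; the calibration is good to about 2 mm. A picture is of the moment at which its call begins: read the wrist's pose just before it. camera_model takes no time and is no camera call; for the wrist camera it gives the pose at the moment of the call.
- ctrl.finish_job(): hands the job in; it is judged then, once.
The state is a dict: "clock": time; "joint_positions": joint angles; "joint_vel": joint speeds; "joint_efforts": joint torques, N m; "ee_pos": TCP position; "eef_rot": TCP orientation; "force": force on the tool from outside, world axes, zero at the start; "ft_torque": the same for the moment, N m; "gripper_width": finger opening in m; "grasp_force": force on a finger pad.
Only numpy, scipy, OpenCV 4.12 (cv2) and the standard library are available. Lean on these libraries where they do the work, as an engineer would, in place of code of your own. Each camera call takes 0.05 s, during which the arm holds its last target. There are 200 camera calls.

### The job

Turn the rotary pattern rack until its one empty arm points along the yellow arrow on its foot. Then take the red pattern by its orange-handled spring clip from the stand and clip it upright astride the middle of the outer part of that arm, pushed down until it is fully home, and leave it hanging there with the arm still over the arrow. Do not shift or tip the dye jar, the glue bottle or the loose cutting die.

Things in the scene. Friction and masses are not known exactly. Their poses are not given: they have to be found in the camera images.
- foot: The rack's fixed foot: a dark steel disc 170 mm across, 12 mm thick, with a tongue reaching 160 mm from the axis that bears a yellow arrow. Origin on the rack's vertical axis at table level, z up. The arrow points along the foot's own -x.
- rotor (a joint): Turn of the rack about its upright axis, rad, positive anticlockwise seen from above. 0 (or a full turn, 6.283) = the empty arm lies over the arrow. Stays where it is left (about 0.08 N m of friction); turns either way, range -3.3 to 9.6. Five level arms, 72 degrees apart.
- knob_top (a point): Centre of the top of the rack's black round turning knob (40 mm diameter, 35 mm high, green dot on top), fixed to the rack on its axis; the top is 210 mm above the table. Grip it across the diameter at mid-height or above.
- branch_seat (a point): Point on the top edge of the empty arm, 95 mm from the rack's axis and 130 mm above the table, in the middle of where the clip belongs. Its axes turn with the rack: the empty arm points outwards along its own -x, z up.
- branch_tip (a point): Outer end of the empty arm's top edge, 130 mm from the axis; axes as branch_seat. Each arm is an upright aluminium blade 6 mm thick, 30 mm deep, its top edge 130 mm above the table. The other four carry like clips, black handles, white, blue or green patterns, fixed for good, centred 95 mm from the axis, handle tops 190 mm above the table.
- stand: Fixed parking stand: grey base 170 x 80 x 10 mm with an upright steel plate 6 mm thick and 160 mm long along the stand's own x, its top edge 120 mm above the table. Origin under the centre at table level, z up.
- clip: Spring clip with the red pattern, about 105 g; starts clipped upright on the stand's plate. This is the lever on the +y side, which carries the pattern. Origin: midway between the jaw tips (their lowest ends). x along the clamped edge and pivot, y across it (the line on which jaws and handles open and close), z up to the handles. Jaws 22 mm wide (x), 5 mm thick.
- clip_pivot (a point): The clip's pivot pin, 45 mm above the jaw tips. The pin (10 mm thick) stops on the clamped edge: fully home, the jaw tips are 40 mm below that edge. The red pattern is a stiff plate 56 mm wide (x), 3 mm thick, outside the jaw at y = +16 mm, from 12 mm above to 40 mm below the jaw tips.
- clip_grip (a point): Where to squeeze: midway between the two orange handles, 83 mm above the jaw tips; axes as clip. Handles 18 mm wide (x), from 50 to 97 mm above the jaw tips, 50 mm over their outer faces at the top. Squeezed along y as far as they go (about 10 N), their outer faces are parallel, 24 mm apart, and the jaw tips 28 mm apart. Let go, the jaws snap shut with about 8 N.
- clip_lever (a joint): Opening of the clip: the other lever's turn against the clip lever, rad. About 0 with the jaws closed on a 6 mm edge, 0.5 fully squeezed (stop), -0.15 empty and closed.
- dye_jar: Bystander: amber bottle, 52 mm diameter, 160 mm tall, standing loose near the stand. Origin at the centre of its underside.
- glue_bottle: Bystander: white bottle with red cap, 48 mm diameter, 170 mm tall, standing loose beyond the tip of the rack's arrow. Origin at the centre of its underside.
- die: Bystander: loose strip-steel cutting die, an open frame 90 x 70 mm, 32 mm high, lying near the stand. Origin at the centre of its underside.
There are look-alikes about, which are no part of the job. What is shaped like the clip but blue or purple is not meant.

How it is judged:
By the outcome, as a careful person would: the job done as asked, in the order asked, and still so for the second after the job is handed in, with the robot touching nothing.
It also fails if it takes over 72 s, if anything falls off the work surface, if the arm or the gripper's body presses on something with over 40 N, if the wrist force passes 120 N, or if a joint passes its speed limit or range.

## Working session

There is one attempt and no reset: what is moved stays moved. The work goes in short steps, Python scripts to look and compute and a tool call to move; the robot and the scene stay as the last step left them, time stands still between calls to the robot, and variables do not carry over. Pictures are saved under pics/ and viewed, at most 10 in all, crops included, and the job is handed in when it is done.

Besides the shell and the picture viewer there is one more tool, called after "Emit:" by a JSON object that holds its "name" and its "arguments", one argument or row to a line. carry_out: Moves the arm, as the interface text tells. Its arguments: {"type":"object","properties":{"plan":{"type":"array","items":{"type":"object","properties":{"xyz":{"type":"array","items":{"type":"number"}},"twist":{"type":"number"}}}},"hand":{"type":"number"}},"required":["plan"]}

```bash
mkdir -p pics
python3 - <<'E'
from station import ctrl, viewer
import cv2, numpy as np
s=ctrl.state(); print(s['clock'],s['ee_pos'],s['eef_rot'],s['gripper_width'])
for n in ("scene","top"):
    im=viewer.capture(n); cv2.imwrite(f"pics/{n}0.png",im)
    m=viewer.camera_model(n); print(n,np.round(m['K'],1).tolist(),np.round(m['world_to_cam'],3).tolist())
E
```

```text
0.0 [0.26297473 0.59383508 0.23022787] [ 2.06882923e-01  9.78365236e-01 -9.47963576e-04 -1.48676485e-04] 0.08573819711210254
scene [[475.7, 0.0, 327.7], [0.0, 475.7, 241.4], [0.0, 0.0, 1.0]] [[0.573, 0.819, 0.02, -0.296], [0.584, -0.391, -0.711, -0.254], [-0.575, 0.419, -0.703, 1.42], [0.0, 0.0, 0.0, 1.0]]
top [[449.3, 0.0, 325.4], [0.0, 449.3, 239.6], [0.0, 0.0, 1.0]] [[-0.094, -0.996, 0.001, 0.0], [-0.975, 0.092, -0.203, 0.597], [0.202, -0.02, -0.979, 0.872], [0.0, 0.0, 0.0, 1.0]]
```

View pics/scene0.png

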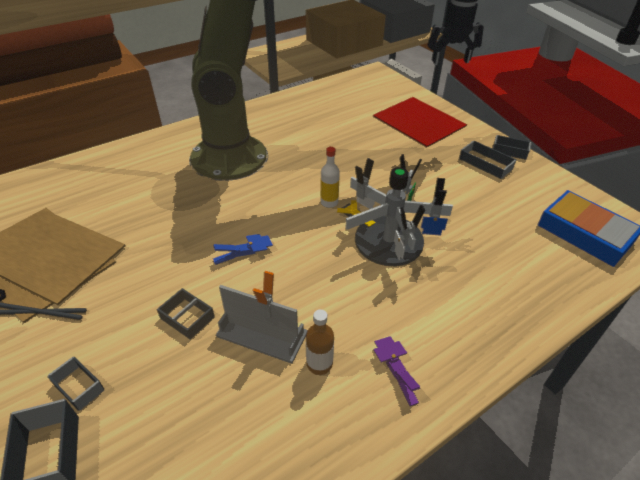

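View pics/top0.png

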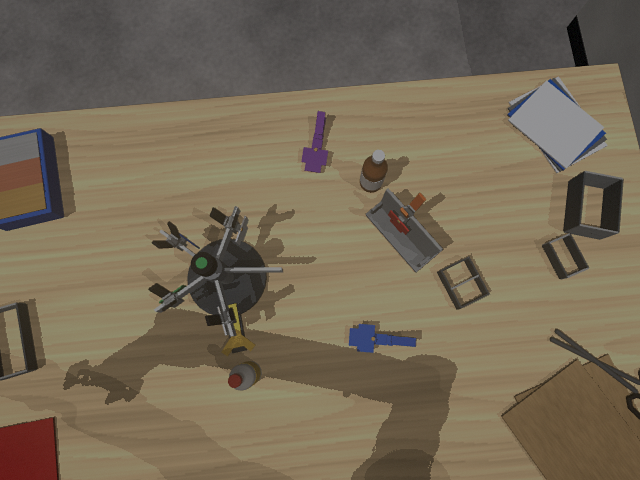

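Candidates in the top view: orange-handled clip with red pattern on the stand (405,210), the one wanted; blue clip lying at (380,338) and purple clip at (317,145), both decoys; black-handled clips on the rack. The empty arm's tip is at (282,269), the arrow at (238,342), the green dot at (201,263). Next, a close crop of the stand and rack to check.

```bash
cat > h.py <<'E'
from station import ctrl, viewer
import cv2, numpy as np
from scipy.spatial.transform import Rotation as R
def px2w(name,u,v,z,m=None):
    m=m or viewer.camera_model(name); T=np.array(m['world_to_cam']); K=np.array(m['K'])
    d=T[:3,:3].T@np.linalg.solve(K,[u,v,1]); c=-T[:3,:3].T@T[:3,3]
    return c+d*(z-c[2])/d[2]
def w2px(name,p,m=None):
    m=m or viewer.camera_model(name); T=np.array(m['world_to_cam']); K=np.array(m['K'])
    q=K@(T[:3,:3]@np.array(p)+T[:3,3]); return q[:2]/q[2]
def tool(p):   # world point in tool axes, cm
    s=ctrl.state(); return np.round(R.from_quat(s['eef_rot']).inv().apply(np.array(p)-s['ee_pos'])*100,2)
def yaw():     # direction of tool y in world xy
    y=R.from_quat(ctrl.state()['eef_rot']).apply([0,1,0]); return np.arctan2(y[1],y[0])
E
python3 - <<'E'
from h import *
im=cv2.imread('pics/top0.png')
a=cv2.resize(im[205:355,145:290],None,fx=2.7,fy=2.7,interpolation=cv2.INTER_CUBIC)
b=cv2.resize(im[180:280,355:450],None,fx=4,fy=4,interpolation=cv2.INTER_CUBIC)
H=max(a.shape[0],b.shape[0]); o=np.zeros((H,a.shape[1]+b.shape[1],3),np.uint8)
o[:a.shape[0],:a.shape[1]]=a;o[:b.shape[0],a.shape[1]:]=b; cv2.imwrite('pics/c1.png',o);print(o.shape,a.shape)
k=px2w('top',201,263,.21); print('knob',k)
for n,u,v,z in (('tip',282,269,.13),('arrow',240,350,.012)):
    p=px2w('top',u,v,z); d=p-k; print(n,p,np.hypot(*d[:2]),np.degrees(np.arctan2(d[1],d[0])))
print(np.degrees(yaw()))
E
```

```text
(405, 772, 3) (405, 392, 3)
knob [0.54232993 0.16401512 0.21      ]
tip [0.53082566 0.03270363 0.13      ] 0.1318144798640514 -95.00692632057907
arrow [0.38705437 0.14211409 0.012     ] 0.15681248408886625 -171.97160441516613
66.12056389285104
```

View pics/c1.png

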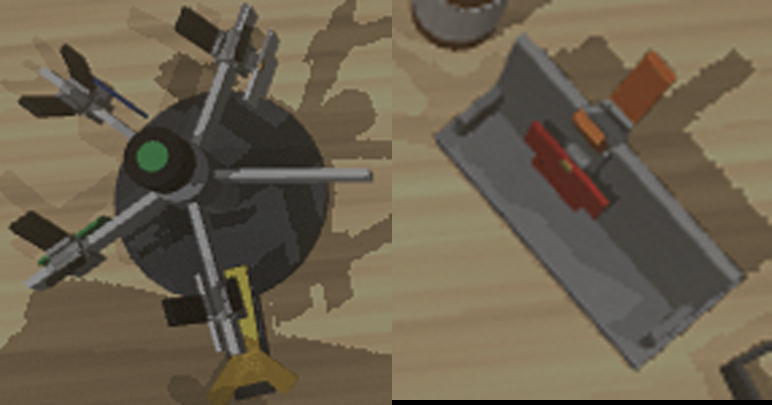

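Confirmed: the crop shows the orange handles and red pattern on the stand plate, which runs (388,190)–(442,250) in the full image, pattern on the lower-left side. Rack radii match (132 against 130 mm, 157 against 160 mm). Now the clip, the arrow direction and the clearances.

Run:
```python
from h import *
k=px2w('top',201,263,.21)
im=cv2.imread('pics/top0.png'); g=cv2.cvtColor(im,cv2.COLOR_BGR2HSV)
m=cv2.inRange(g,(18,170,80),(32,255,255)); v,u=np.nonzero(m); s=(u>200)&(u<275)&(v>295)&(v<365);u,v=u[s],v[s]
P=np.array([px2w('top',a,b,.012) for a,b in zip(u,v)])-k
r=np.hypot(P[:,0],P[:,1]); an=np.degrees(np.arctan2(P[:,1],P[:,0]))%360
for lo in range(60,180,10):
    q=(r*1000>lo)&(r*1000<=lo+10)
    if q.any(): print(lo,q.sum(),an[q].min().round(1),an[q].max().round(1),an[q].mean().round(1))
a=px2w('top',387.75,189.5,.12);b=px2w('top',442.5,249.5,.12); print('plate',a,b,np.linalg.norm(a-b),np.degrees(np.arctan2(*(b-a)[1::-1])),(a+b)/2)
m=cv2.inRange(g,(4,170,90),(14,255,255)); 
f=lambda x,y,z:px2w('top',355+(x-392)/4,180+y/4,z)
print('pivot',f(602,128,.125),'h far top',f(655,70,.177),'h near',f(590,130,.17))
# clip center along the plate from pattern centre
print('pattern',f(568,170,.085))
print('jarcap',px2w('top',378,155,.16),'glue cap',px2w('top',236,381,.17))
print('tool->knob',tool(k),'yaw',yaw())
```

```text
Traceback (most recent call last):
ValueError: operands could not be broadcast together with shapes (0,) (3,)
```

Run:
```python
from h import *
k=px2w('top',201,263,.21)
im=cv2.imread('pics/top0.png'); g=cv2.cvtColor(im,cv2.COLOR_BGR2HSV)
print(g[312,234],g[342,238],g[330,270])
m=cv2.inRange(g,(18,150,60),(35,255,255)); v,u=np.nonzero(m); s=(u>200)&(u<275)&(v>295)&(v<365);u,v=u[s],v[s]
P=np.array([px2w('top',a,b,.012) for a,b in zip(u,v)]).reshape(-1,3)-k
r=np.hypot(P[:,0],P[:,1]); an=np.degrees(np.arctan2(P[:,1],P[:,0]))%360
for lo in range(60,180,10):
    q=(r*1000>lo)&(r*1000<=lo+10)
    if q.any(): print(lo,q.sum(),an[q].min().round(1),an[q].max().round(1),an[q].mean().round(1))
a=px2w('top',387.75,189.5,.12);b=px2w('top',442.5,249.5,.12); print('plate',a,b,np.linalg.norm(a-b),np.degrees(np.arctan2(*(b-a)[1::-1])),(a+b)/2)
f=lambda x,y,z:px2w('top',355+(x-392)/4,180+y/4,z)
print('pivot',f(602,128,.125),'h far top',f(655,70,.177),'h near',f(590,130,.17))
print('pattern',f(568,170,.085))
print('jarcap',px2w('top',378,155,.16),'glue cap',px2w('top',236,381,.17))
print('tool->knob',tool(k),'yaw',yaw())
```

```text
[ 26 146 124] [ 21 155 112] [ 18  86 140]
60 1 196.2 196.2 196.2
110 13 187.5 191.9 189.3
120 34 181.1 191.6 187.7
130 84 178.2 194.9 186.8
140 116 175.7 197.9 186.7
150 61 174.2 199.2 187.4
160 6 177.3 195.4 186.5
plate [ 0.67162383 -0.18780413  0.12      ] [ 0.54116741 -0.27851545  0.12      ] 0.1588943643282872 -145.187639972569 [ 0.60639562 -0.23315979  0.12      ]
pivot [ 0.6207228  -0.21980807  0.125     ] h far top [ 0.6327781  -0.23667306  0.177     ] h near [ 0.60887386 -0.20446668  0.17      ]
pattern [ 0.61051041 -0.20824748  0.085     ]
jarcap [ 0.72998142 -0.17050656  0.16      ] glue cap [0.33895903 0.12243127 0.17      ]
tool->knob [-42.95 -28.     2.08] yaw 1.1540215432055296
```

Plate length 159 mm (true 160), so the calibration holds. Arrow direction ≈186.7°, empty arm ≈265°, so the rack must turn about 78° clockwise. Moving above the knob.

Emit:
{"name": "carry_out", "arguments": {
  "plan": [
    {"xyz": [-5, -3.3, -0.3]},
    {"xyz": [-5, -3.3, -0.3]},
    {"xyz": [-5, -3.3, -0.3]},
    {"xyz": [-5, -3.3, -0.3]},
    {"xyz": [-5, -3.3, -0.3]},
    {"xyz": [-5, -3.3, -0.3]},
    {"xyz": [-5, -3.3, 0]},
    {"xyz": [-4, -2.6, 0]}
  ],
  "hand": 1
}}

```text
invalid input
```

Emit:
{"name": "carry_out", "arguments": {
  "plan": [
    {"xyz": [0, 0, 0]},
    {"xyz": [0, 0, 0]}
  ]
}}

```text
invalid input
```

Run:
```python
from h import *
s=ctrl.state(); m=viewer.camera_model('wrist'); im=viewer.capture('wrist'); cv2.imwrite('pics/w1.png',im)
import pickle; pickle.dump(m,open('w1.pkl','wb'))
k=px2w('top',201,263,.21); print(s['clock'],s['ee_pos'],tool(k),w2px('wrist',k,m),yaw(),s['joint_positions'])
```

```text
0.1 [0.26296887 0.59389193 0.2303113 ] [-42.94 -28.     2.09] [-17.18637456 758.917801  ] 1.1539860154608845 [-1.13990347  0.32174997 -0.07009251  1.45159463  0.02256715  1.37077475
 -0.05691149]
```

View pics/w1.png

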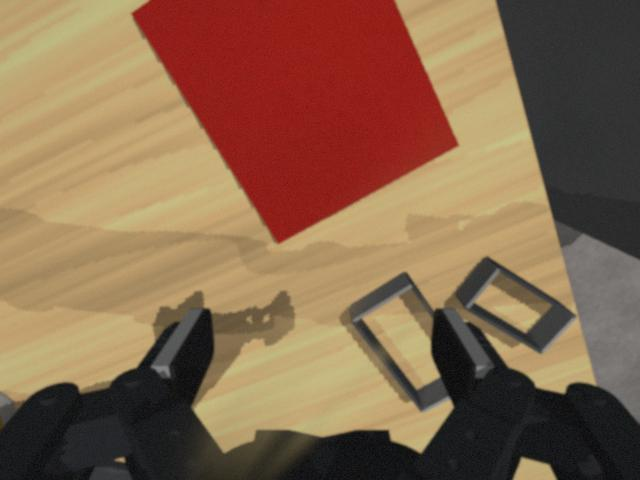

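The picture shows the start pose still: a red sheet, fingers at the bottom (180,340)/(460,340). The call was refused, so I'll include twist in each row.

Emit:
{"name": "carry_out", "arguments": {
  "plan": [
    {"xyz": [-5, -3.3, -0.3], "twist": 0},
    {"xyz": [-5, -3.3, -0.3], "twist": 0},
    {"xyz": [-5, -3.3, -0.3], "twist": 0},
    {"xyz": [-5, -3.3, -0.3], "twist": 0},
    {"xyz": [-5, -3.3, -0.3], "twist": 0},
    {"xyz": [-5, -3.3, -0.3], "twist": 0},
    {"xyz": [-5, -3.3, 0], "twist": 0},
    {"xyz": [-4, -2.6, 0], "twist": 0}
  ],
  "hand": 1
}}

```text
clock: 1.15
ee_pos: [0.5168, 0.1987, 0.2494]
eef_rot: [0.208, 0.978, -0.0, 0.0]
force: [0.5, 0.4, 0.5]
gripper_width: 0.0855
grasp_force: 0.0
```

Run:
```python
from h import *
s=ctrl.state(); m=viewer.camera_model('wrist'); im=viewer.capture('wrist'); cv2.imwrite('pics/w1.png',im)
import pickle; pickle.dump(m,open('w1.pkl','wb'))
k=px2w('top',201,263,.21); print(s['clock'],s['ee_pos'],tool(k),w2px('wrist',k,m),yaw(),s['joint_positions'])
```

```text
1.15 [0.51680449 0.19868853 0.24936838] [-3.1  -1.56  3.96] [281.83356624 335.24752597] 1.1432539559426207 [-0.64249088  0.10479483  0.24593692  1.67670503 -0.0256465   1.36304717
  0.75942097]
```

View pics/w1.png

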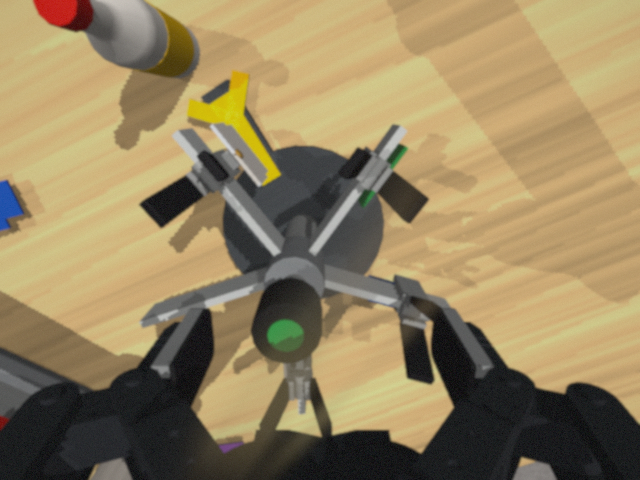

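The green dot is at (285,335), predicted (282,335), so the knob fix is good. The arrow shaft runs from (270,178) to its head at (225,100), with an occupied arm beside it; glue bottle at (130,30), well clear. The fingers straddle the knob on either side.

Run:
```python
from h import *
import pickle; M=pickle.load(open('w1.pkl','rb'))
k=px2w('w',285,335,.21,M); print('knob',k)
im=cv2.imread('pics/w1.png'); g=cv2.cvtColor(im,cv2.COLOR_BGR2HSV)
m=cv2.inRange(g,(20,210,120),(32,255,255)); v,u=np.nonzero(m); s=(u>180)&(u<290)&(v>65)&(v<190)&(u+v*0>0)&~((u<200)&(v<85));u,v=u[s],v[s]
P=np.array([px2w('w',a,b,.012,M) for a,b in zip(u,v)]).reshape(-1,3)-k
r=np.hypot(P[:,0],P[:,1]); an=np.degrees(np.arctan2(P[:,1],P[:,0]))%360
for lo in range(60,180,10):
    q=(r*1000>lo)&(r*1000<=lo+10)
    if q.any(): print(lo,q.sum(),an[q].min().round(1),an[q].max().round(1),an[q].mean().round(1))
t=px2w('w',145,317,.13,M)-k; print('tip',np.hypot(*t[:2]),np.degrees(np.arctan2(t[1],t[0])))
print('move',tool(k))
```

```text
knob [0.54289838 0.16567799 0.21      ]
60 113 177.1 193.4 183.1
70 79 178.3 184.7 181.5
80 93 179.2 185.6 182.5
90 106 180.2 186.3 183.2
100 123 180.8 187.1 183.9
110 137 181.2 187.5 184.4
120 173 181.4 190.1 185.2
130 372 178.3 195.1 186.1
140 599 175.6 197.8 186.6
150 399 174.2 199.1 186.2
160 50 176.1 197.1 186.7
tip 0.12295206510882618 -97.22973156441363
move [-3.09 -1.39  3.95]
```

Arrow direction 186.6° (head symmetric, shaft edge consistent with an axis through the knob). Descending on the knob and closing.

Emit:
{"name": "carry_out", "arguments": {
  "plan": [
    {"xyz": [-3.1, -1.4, 0], "twist": 0},
    {"xyz": [0, 0, 0], "twist": 0},
    {"xyz": [0, 0, 2.5], "twist": 0},
    {"xyz": [0, 0, 2.5], "twist": 0},
    {"xyz": [0, 0, 2.3], "twist": 0},
    {"xyz": [0, 0, 0], "twist": 0}
  ]
}}

```text
clock: 1.95
ee_pos: [0.5364, 0.1768, 0.1743]
eef_rot: [0.206, 0.979, -0.001, -0.002]
force: [0.5, 0.8, 0.3]
gripper_width: 0.0853
grasp_force: 0.0
```

Emit:
{"name": "carry_out", "arguments": {
  "plan": [
    {"xyz": [0, 0, 0], "twist": 0},
    {"xyz": [0, 0, 0], "twist": 0},
    {"xyz": [0, 0, 0], "twist": 0},
    {"xyz": [0, 0, 0], "twist": 0},
    {"xyz": [0, 0, 0], "twist": 0},
    {"xyz": [0, 0, 0], "twist": 0}
  ],
  "hand": 0
}}

```text
clock: 2.7
ee_pos: [0.5361, 0.168, 0.1783]
eef_rot: [0.21, 0.978, -0.006, -0.002]
force: [-13.8, -16.8, 14.7]
gripper_width: 0.0387
grasp_force: 60.5
```

Gripped, but off centre with side load: the arm fell a little short of the commanded spot. Open and recentre.

Emit:
{"name": "carry_out", "arguments": {
  "plan": [
    {"xyz": [0, 0, 0], "twist": 0},
    {"xyz": [0, 0, 0], "twist": 0},
    {"xyz": [0, 0, 0], "twist": 0},
    {"xyz": [0, 0, 0], "twist": 0}
  ],
  "hand": 1
}}

```text
clock: 3.2
ee_pos: [0.5385, 0.1767, 0.1764]
eef_rot: [0.206, 0.978, 0.0, 0.0]
force: [-0.1, -0.2, -0.5]
gripper_width: 0.0853
grasp_force: 0.0
```

Run:
```python
from h import *
print(ctrl.state()['ee_pos'],tool([.5427,.165,.176]))
```

```text
[0.53847709 0.1767236  0.17644549] [-0.86 -0.9   0.04]
```

Emit:
{"name": "carry_out", "arguments": {
  "plan": [
    {"xyz": [-0.9, -0.9, 0], "twist": 0},
    {"xyz": [0, 0, 0], "twist": 0},
    {"xyz": [0, 0, 0], "twist": 0}
  ]
}}

```text
clock: 3.58
ee_pos: [0.5431, 0.164, 0.1763]
eef_rot: [0.207, 0.978, 0.0, -0.0]
force: [-0.8, 0.5, -0.1]
gripper_width: 0.0853
grasp_force: 0.0
```

Emit:
{"name": "carry_out", "arguments": {
  "plan": [
    {"xyz": [0, 0, 0], "twist": 0},
    {"xyz": [0, 0, 0], "twist": 0},
    {"xyz": [0, 0, 0], "twist": 0},
    {"xyz": [0, 0, 0], "twist": 0},
    {"xyz": [0, 0, 0], "twist": 0}
  ],
  "hand": 0
}}

```text
clock: 4.2
ee_pos: [0.5432, 0.1649, 0.1767]
eef_rot: [0.207, 0.978, 0.001, 0.0]
force: [0.3, 1.9, 1.5]
gripper_width: 0.0382
grasp_force: 61.2
```

Centred. Turning clockwise 1.36 rad.

Emit:
{"name": "carry_out", "arguments": {
  "plan": [
    {"xyz": [0, 0, 0], "twist": 0.17},
    {"xyz": [0, 0, 0], "twist": 0.17},
    {"xyz": [0, 0, 0], "twist": 0.17},
    {"xyz": [0, 0, 0], "twist": 0.17},
    {"xyz": [0, 0, 0], "twist": 0.17},
    {"xyz": [0, 0, 0], "twist": 0.17},
    {"xyz": [0, 0, 0], "twist": 0.17},
    {"xyz": [0, 0, 0], "twist": 0.17}
  ]
}}

```text
clock: 5.2
ee_pos: [0.5421, 0.1643, 0.1767]
eef_rot: [0.778, 0.629, -0.001, -0.0]
force: [-5.0, 0.3, 4.8]
gripper_width: 0.0385
grasp_force: 61.8
```

Emit:
{"name": "carry_out", "arguments": {
  "plan": [
    {"xyz": [0, 0, 0], "twist": 0},
    {"xyz": [0, 0, 0], "twist": 0}
  ]
}}

```text
clock: 5.45
ee_pos: [0.5421, 0.1643, 0.1767]
eef_rot: [0.776, 0.631, -0.001, -0.0]
force: [-5.0, -0.4, 4.4]
gripper_width: 0.0386
grasp_force: 61.8
```

Run:
```python
from h import *
import pickle
print(yaw(),ctrl.state()['joint_positions'])
m=viewer.camera_model('wrist'); im=viewer.capture('wrist'); cv2.imwrite('pics/w2.png',im); pickle.dump(m,open('w2.pkl','wb'))
t=viewer.capture('top'); cv2.imwrite('pics/top2.png',t)
a=im; b=cv2.resize(t[205:375,145:290],None,fx=2.8,fy=2.8,interpolation=cv2.INTER_CUBIC)
a=cv2.resize(a,(390,292)); o=np.zeros((476,800,3),np.uint8); o[:292,:390]=a; o[:476,392:392+406]=b[:476]; cv2.imwrite('pics/c2.png',o)
```

```text
-0.20488680158686626 [-0.69574295  0.18246764  0.39861782  1.74858863 -0.07528807  1.22711467
 -0.48243684]
```

View pics/c2.png

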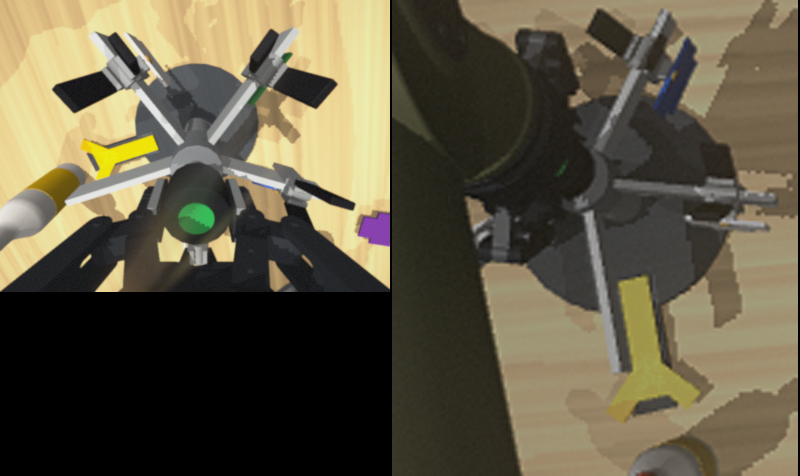

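The right half shows the empty arm now lying along the arrow, tip at crop (617,370), arrow shaft (634,280) to head (655,395); the offset is perspective. I'll compute the angles.

Run:
```python
from h import *
k=np.array([.5427,.165,0])
f=lambda x,y,z:px2w('top',145+(x-392)/2.8,205+y/2.8,z)
for n,x,y,z in (('tip',617,371,.13),('mid',605,297,.13),('shaft in',634,278,.012),('shaft mid',641,330,.012)):
    d=f(x,y,z)-k; print(n,np.hypot(*d[:2]).round(4),np.degrees(np.arctan2(d[1],d[0]))%360)
im=cv2.imread('pics/top2.png'); g=cv2.cvtColor(im,cv2.COLOR_BGR2HSV)
m=cv2.inRange(g,(20,130,90),(32,255,255)); v,u=np.nonzero(m); s=(u>200)&(u<275)&(v>295)&(v<365);u,v=u[s],v[s]
P=np.array([px2w('top',a,b,.012) for a,b in zip(u,v)]).reshape(-1,3)
r=np.hypot(*(P-k)[:,:2].T)
C=np.array([P[(r>a)&(r<=a+.005),:2].mean(0) for a in np.arange(.08,.155,.005)])
l=C[:6]; print('shaft dir',np.degrees(np.arctan2(*(l[-1]-l[0])[::-1]))%360)
for c in C: print(c.round(4),np.degrees(np.arctan2(*(c-k[:2])[::-1])).round(1)%360)
# arm ridge: bright grey pixels by row
for vv in (290,300,310,320,330):
    row=g[vv,205:235]; q=np.nonzero((row[:,2]>125)&(row[:,1]<60))[0]+205
    if len(q): d=px2w('top',q.mean(),vv,.13)-k; print(vv,q,np.degrees(np.arctan2(d[1],d[0]))%360)
```

```text
tip 0.1301 188.5277680245867
mid 0.081 189.72904599984335
shaft in 0.0604 189.50175852849188
shaft mid 0.0998 187.61607160745947
shaft dir 185.89706506936554
[0.4611 0.1538] 187.8
[0.4561 0.154 ] 187.2
[0.4513 0.1527] 187.6
[0.4463 0.1522] 187.6
[0.4413 0.1517] 187.5
[0.4362 0.1513] 187.4
[0.4313 0.1505] 187.4
[0.4264 0.15  ] 187.4
[0.4217 0.1492] 187.4
[0.4155 0.1508] 186.4
[0.4115 0.1478] 187.5
[0.4068 0.149 ] 186.7
[0.4019 0.1481] 186.9
[0.3973 0.1469] 187.1
[0.3931 0.1469] 186.9
290 [215 216 217] 188.62684170680853
300 [217 218 219] 188.63295698012377
310 [219 220 221] 188.63606743579209
320 [220 221 222 223] 188.10899896569543
330 [222 223 224] 187.75426781842407
```

The arm is at about 188.3° and the arrow at about 187.2°: trim 0.02 rad, release and rise.

Emit:
{"name": "carry_out", "arguments": {
  "plan": [
    {"xyz": [0, 0, 0], "twist": 0.02},
    {"xyz": [0, 0, 0], "twist": 0},
    {"xyz": [0, 0, 0], "twist": 0}
  ]
}}

```text
clock: 5.92
ee_pos: [0.5421, 0.1643, 0.1767]
eef_rot: [0.782, 0.623, -0.001, -0.0]
force: [-5.4, 0.1, 5.1]
gripper_width: 0.0388
grasp_force: 61.8
```

Emit:
{"name": "carry_out", "arguments": {
  "plan": [
    {"xyz": [0, 0, 0], "twist": 0},
    {"xyz": [0, 0, 0], "twist": 0},
    {"xyz": [0, 0, 0], "twist": 0},
    {"xyz": [0, 0, 0], "twist": 0},
    {"xyz": [0, 0, -3], "twist": 0},
    {"xyz": [0, 0, -4], "twist": 0},
    {"xyz": [0, 0, -4], "twist": 0}
  ],
  "hand": 1
}}

```text
clock: 6.8
ee_pos: [0.5429, 0.1641, 0.2874]
eef_rot: [0.782, 0.623, -0.0, 0.0]
force: [0.5, 0.0, 0.6]
gripper_width: 0.0856
grasp_force: 0.0
```

Run:
```python
from h import *
s=ctrl.state(); print(s['ee_pos'],np.degrees(yaw()),tool([.6207,-.2198,.144]),s['joint_positions'])
```

```text
[0.54291022 0.16411848 0.28741858] -12.950675094048206 [-35.67  16.19  14.35] [-0.70784406  0.12204079  0.40606618  1.58966696 -0.04842331  1.4400153
 -0.52418547]
```

Turn to align the fingers with the clip's y, then travel above the stand.

Emit:
{"name": "carry_out", "arguments": {
  "plan": [
    {"xyz": [0, 0, 0], "twist": 0.18},
    {"xyz": [0, 0, 0], "twist": 0.18},
    {"xyz": [0, 0, 0], "twist": 0.18},
    {"xyz": [0, 0, 0], "twist": 0.18},
    {"xyz": [0, 0, 0], "twist": 0.02},
    {"xyz": [0, 0, 0], "twist": 0}
  ]
}}

```text
clock: 7.55
ee_pos: [0.543, 0.1643, 0.2863]
eef_rot: [0.954, 0.299, -0.0, 0.0]
force: [0.5, 0.4, -0.1]
gripper_width: 0.0856
grasp_force: 0.0
```

Emit:
{"name": "carry_out", "arguments": {
  "plan": [
    {"xyz": [-1.9, 4.5, 0], "twist": 0},
    {"xyz": [-1.9, 4.5, 0], "twist": 0},
    {"xyz": [-1.9, 4.5, 0], "twist": 0},
    {"xyz": [-1.9, 4.5, 0], "twist": 0},
    {"xyz": [-1.9, 4.5, 0], "twist": 0},
    {"xyz": [-1.9, 4.5, 0], "twist": 0},
    {"xyz": [-1.9, 4.5, 0], "twist": 0},
    {"xyz": [0, 0, 0], "twist": 0}
  ]
}}

```text
clock: 8.55
ee_pos: [0.6117, -0.1764, 0.2862]
eef_rot: [0.956, 0.295, -0.001, 0.002]
force: [-0.7, 0.7, -0.9]
gripper_width: 0.0856
grasp_force: 0.0
```

Run:
```python
from h import *
import pickle
s=ctrl.state(); print(s['ee_pos'],np.degrees(yaw()),tool([.6207,-.2198,.144]),s['joint_positions'])
m=viewer.camera_model('wrist'); im=viewer.capture('wrist'); cv2.imwrite('pics/w3.png',im); pickle.dump(m,open('w3.pkl','wb'))
print(w2px('wrist',[.6207,-.2198,.125],m))
```

```text
[ 0.61168151 -0.17641413  0.28616571] -55.70113877525179 [-1.66  4.06 14.23] [-0.29626408  0.31424267  0.6874831   1.42500987 -0.19498064  1.47183078
 -0.58604531]
[370.53287767 233.69199972]
```

View pics/w3.png

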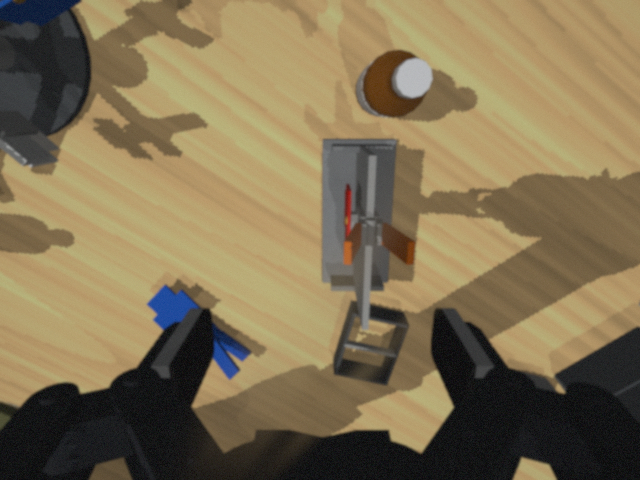

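The wrist view shows the clip astride the plate edge, pivot near (369,224), handle tops about (346,252) and (411,252), plate edge (372,155)–(365,325); jar (395,85) and die (370,345) are both clear of the fingers.

Run:
```python
from h import *
import pickle; M=pickle.load(open('w3.pkl','rb'))
a,b=px2w('w',372,155,.12,M),px2w('w',365,325,.12,M); print('plate',a,b,np.linalg.norm(a-b),np.degrees(np.arctan2(*(a-b)[1::-1])))
l,r=px2w('w',346,252,.177,M),px2w('w',411,252,.177,M); print('handles',np.linalg.norm(l-r),(l+r)/2)
print('pivot',px2w('w',369,224,.125,M)); c=(l+r)/2; c[2]=.144; print(tool(c),tool([.6207,-.2198,.144]))
im=cv2.imread('pics/w3.png'); g=cv2.cvtColor(im,cv2.COLOR_BGR2HSV); m=cv2.inRange(g,(5,190,100),(13,255,255)); m[:200]=0;m[280:]=0;m[:,:335]=0;m[:,425:]=0
n,_,st,ce=cv2.connectedComponentsWithStats(m); print(st[st[:,4]>30])
```

```text
plate [ 0.67352999 -0.18277053  0.12      ] [ 0.54522175 -0.27024997  0.12      ] 0.1552921619424596 34.28582603922514
handles 0.04600819188275195 [ 0.62295182 -0.21720451  0.177     ]
pivot [ 0.62680407 -0.21367435  0.125     ]
[-1.61  4.25 14.21] [-1.94  4.33 14.21]
[[     0      0    640    480 307043]
 [   345    242      6     14     50]
 [   407    242      7     22    100]]
```

Emit:
{"name": "carry_out", "arguments": {
  "plan": [
    {"xyz": [-1.75, 4.25, 0], "twist": 0},
    {"xyz": [0, 0, 3], "twist": 0},
    {"xyz": [0, 0, 3], "twist": 0},
    {"xyz": [0, 0, 0], "twist": 0},
    {"xyz": [0, 0, 0], "twist": 0}
  ]
}}

```text
clock: 9.22
ee_pos: [0.6233, -0.2143, 0.2276]
eef_rot: [0.954, 0.299, 0.001, 0.0]
force: [0.2, -0.7, 1.0]
gripper_width: 0.0853
grasp_force: 0.0
```

Run:
```python
from h import *
print(np.degrees(yaw()),tool([.6225,-.2178,.144]))
```

```text
-55.21513045337276 [-0.27  0.23  8.36]
```

Emit:
{"name": "carry_out", "arguments": {
  "plan": [
    {"xyz": [-0.2, 0.25, 0], "twist": 0},
    {"xyz": [0, 0, 2.8], "twist": 0},
    {"xyz": [0, 0, 2.8], "twist": 0},
    {"xyz": [0, 0, 2.7], "twist": 0},
    {"xyz": [0, 0, 0], "twist": 0},
    {"xyz": [0, 0, 0], "twist": 0}
  ]
}}

```text
clock: 9.98
ee_pos: [0.6232, -0.2191, 0.1451]
eef_rot: [0.955, 0.298, 0.001, 0.001]
force: [0.3, -0.5, 0.1]
gripper_width: 0.0851
grasp_force: 0.0
```

Emit:
{"name": "carry_out", "arguments": {
  "plan": [
    {"xyz": [0, 0, 0], "twist": 0},
    {"xyz": [0, 0, 0], "twist": 0},
    {"xyz": [0, 0, 0], "twist": 0},
    {"xyz": [0, 0, 0], "twist": 0},
    {"xyz": [0, 0, 0], "twist": 0},
    {"xyz": [0, 0, 0], "twist": 0}
  ],
  "hand": 0
}}

```text
clock: 10.72
ee_pos: [0.6243, -0.2191, 0.1484]
eef_rot: [0.955, 0.298, 0.003, 0.001]
force: [-3.0, 2.6, 17.1]
gripper_width: 0.0224
grasp_force: 61.1
```

Run:
```python
from h import *
im=viewer.capture('scene'); c=cv2.resize(im[220:400,170:370],None,fx=4,fy=3.3,interpolation=cv2.INTER_CUBIC)
cv2.imwrite('pics/s3.png',c)
```

```text
(no output)
```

View pics/s3.png

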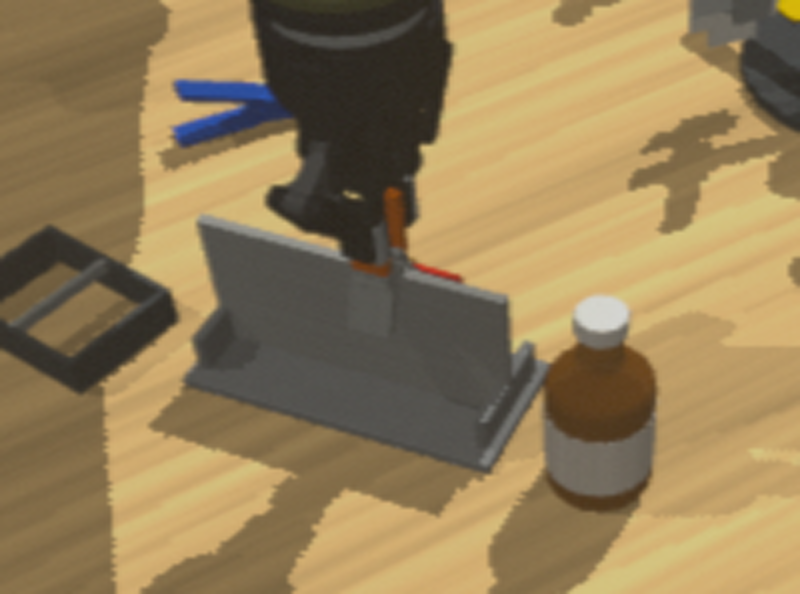

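The scene crop shows the gripper on the handles, jaws spread off the plate, jar and die untouched; the handle seems to sit a bit off the pad centre along the plate. Check by projection.

Run:
```python
from h import *
s=ctrl.state(); p=np.array(s['ee_pos']); Rm=R.from_quat(s['eef_rot']); X=Rm.apply([1,0,0]); Y=Rm.apply([0,1,0])
print(X,Y)
f=lambda q:((w2px('scene',q)-[170,220])*[4,3.3]).round(0)
e=np.array([.82,.571,0])
top=p.copy(); top[2]=.177-.003
for o in (0,.005,.010): 
    print(o,'jaw(near) centre edges',[f(p+e*(o+d)+Y*.017+[0,0,.10-p[2]]) for d in(-.011,.011)],'far handle top',[f(top+e*(o+d)-Y*.010) for d in(-.009,.009)],'pivot',f(p+e*o+[0,0,.125-p[2]]))
```

```text
[0.8224785  0.5687739  0.00503728] [ 0.5687623  -0.82249391  0.00363394]
0 jaw(near) centre edges [array([348., 307.]), array([391., 319.])] far handle top [array([365., 189.]), array([401., 198.])] pivot [381. 263.]
0.005 jaw(near) centre edges [array([358., 310.]), array([400., 321.])] far handle top [array([375., 192.]), array([411., 201.])] pivot [391. 266.]
0.01 jaw(near) centre edges [array([367., 313.]), array([410., 324.])] far handle top [array([385., 194.]), array([422., 203.])] pivot [401. 268.]
```

Offset is about 1–2 mm, a good grip. Lifting straight up.

Emit:
{"name": "carry_out", "arguments": {
  "plan": [
    {"xyz": [0, 0, -2], "twist": 0},
    {"xyz": [0, 0, -3], "twist": 0},
    {"xyz": [0, 0, -3], "twist": 0},
    {"xyz": [0, 0, -3], "twist": 0},
    {"xyz": [0, 0, -3], "twist": 0},
    {"xyz": [0, 0, -3], "twist": 0},
    {"xyz": [0, 0, -1], "twist": 0.16},
    {"xyz": [0, 0, 0], "twist": 0.16}
  ]
}}

```text
clock: 11.78
ee_pos: [0.6225, -0.2191, 0.3251]
eef_rot: [0.99, 0.139, 0.001, 0.0]
force: [-0.1, 0.7, -1.1]
gripper_width: 0.022
grasp_force: 58.8
```

Emit:
{"name": "carry_out", "arguments": {
  "plan": [
    {"xyz": [0, 0, 0], "twist": 0.16},
    {"xyz": [0, 0, 0], "twist": 0}
  ]
}}

```text
clock: 12.02
ee_pos: [0.6222, -0.2186, 0.3235]
eef_rot: [0.998, 0.063, -0.0, 0.0]
force: [-0.5, -0.6, -0.9]
gripper_width: 0.0223
grasp_force: 58.8
```

Run:
```python
from h import *
s=ctrl.state(); a=np.radians(187.2); t=[.5427+.095*np.cos(a),.165+.095*np.sin(a),.32]
print(np.degrees(yaw()),t,tool(t),s['joint_positions'])
```

```text
-82.75569182707956 [np.float64(0.44844910337512456), np.float64(0.15309334281139114), 0.32] [-12.55 -39.06   0.35] [-0.26275433  0.38443572  0.78520145  1.29716331 -0.26801774  1.5659762
 -0.95843388]
```

Emit:
{"name": "carry_out", "arguments": {
  "plan": [
    {"xyz": [-1.5, -4.7, 0], "twist": 0},
    {"xyz": [-1.5, -4.7, 0], "twist": 0},
    {"xyz": [-1.5, -4.7, 0], "twist": 0},
    {"xyz": [-1.5, -4.7, 0], "twist": 0},
    {"xyz": [-1.5, -4.7, 0], "twist": 0},
    {"xyz": [-1.5, -4.7, 0], "twist": 0},
    {"xyz": [-1.5, -4.7, 0], "twist": 0},
    {"xyz": [-1.5, -4.7, 0], "twist": 0}
  ]
}}

```text
clock: 13.02
ee_pos: [0.4555, 0.1406, 0.3239]
eef_rot: [0.998, 0.064, 0.001, -0.0]
force: [1.1, 0.4, -1.5]
gripper_width: 0.0221
grasp_force: 59.1
```

Emit:
{"name": "carry_out", "arguments": {
  "plan": [
    {"xyz": [0, 0, 0], "twist": 0},
    {"xyz": [0, 0, 0], "twist": 0}
  ]
}}

```text
clock: 13.28
ee_pos: [0.4566, 0.1388, 0.3236]
eef_rot: [0.998, 0.063, 0.0, 0.0]
force: [1.1, -1.2, -0.8]
gripper_width: 0.0223
grasp_force: 59.2
```

Run:
```python
from h import *
import pickle
s=ctrl.state(); a=np.radians(187.2); t=[.5427+.095*np.cos(a),.165+.095*np.sin(a),.24]
print(s['ee_pos'],np.degrees(yaw()),tool(t),s['joint_positions'])
```

```text
[0.45662392 0.13875709 0.32362098] -82.76606165636989 [-0.64 -1.53  8.36] [-0.86632635 -0.10712832  0.47629168  1.72572489  0.04982009  1.5107314
 -1.83988225]
```

Emit:
{"name": "carry_out", "arguments": {
  "plan": [
    {"xyz": [-0.7, -1.5, 0], "twist": 0},
    {"xyz": [0, 0, 2.5], "twist": 0},
    {"xyz": [0, 0, 2.5], "twist": 0},
    {"xyz": [0, 0, 2.3], "twist": 0},
    {"xyz": [0, 0, 0], "twist": 0},
    {"xyz": [0, 0, 0], "twist": 0}
  ]
}}

```text
clock: 14.02
ee_pos: [0.448, 0.1537, 0.2513]
eef_rot: [0.998, 0.062, 0.001, -0.0]
force: [-0.5, 0.5, -0.0]
gripper_width: 0.0222
grasp_force: 59.2
```

Run:
```python
from h import *
import pickle
s=ctrl.state(); a=np.radians(187.2); t=[.5427+.095*np.cos(a),.165+.095*np.sin(a),.158]
print(s['ee_pos'],np.degrees(yaw()),tool(t))
m=viewer.camera_model('wrist'); im=viewer.capture('wrist'); cv2.imwrite('pics/w4.png',im); pickle.dump(m,open('w4.pkl','wb'))
sc=viewer.capture('scene'); c=cv2.resize(sc[120:280,310:460],None,fx=3,fy=3,interpolation=cv2.INTER_CUBIC)
o=np.zeros((480,800,3),np.uint8); o[:262,:350]=cv2.resize(im,(350,262)); o[:480,350:800]=c; cv2.imwrite('pics/c4.png',o)
e=np.array([np.cos(a),np.sin(a),0]); k=np.array([.5427,.165,.13])
for r in (.03,.095,.13): print(r,(w2px('scene',k+e*r)-[310,120])*3+[350,0], w2px('wrist',k+e*r,m)*350/640)
```

```text
[0.44802779 0.15372685 0.25132282] -82.86397349943479 [0.02 0.07 9.33]
0.03 [574.63312802 222.55095525] [177.16257959  74.36290851]
0.095 [514.67043523 183.3630053 ] [177.1399008  124.87889487]
0.13 [483.83214785 163.20898609] [177.12902117 149.11279201]
```

View pics/c4.png

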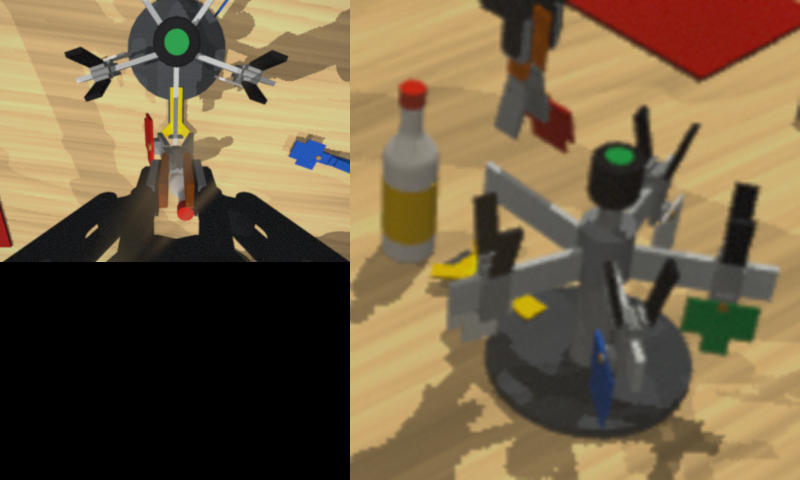

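The wrist view shows the empty arm running dead vertical at column 177 (crop), centred over the yellow arrow, with the clip's open jaws astride its line; in the scene crop the arm tip is at (485,165). Descending.

Emit:
{"name": "carry_out", "arguments": {
  "plan": [
    {"xyz": [0, 0.05, 2], "twist": 0},
    {"xyz": [0, 0, 2], "twist": 0},
    {"xyz": [0, 0, 1.5], "twist": 0},
    {"xyz": [0, 0, 1.5], "twist": 0},
    {"xyz": [0, 0, 1], "twist": 0},
    {"xyz": [0, 0, 0.6], "twist": 0},
    {"xyz": [0, 0, 0], "twist": 0}
  ]
}}

```text
clock: 15.0
ee_pos: [0.4475, 0.153, 0.1641]
eef_rot: [0.998, 0.062, -0.0, 0.0]
force: [0.5, 0.5, -0.2]
gripper_width: 0.0224
grasp_force: 59.2
```

Emit:
{"name": "carry_out", "arguments": {
  "plan": [
    {"xyz": [0, 0, 0.3], "twist": 0},
    {"xyz": [0, 0, 0.3], "twist": 0},
    {"xyz": [0, 0, 0.2], "twist": 0},
    {"xyz": [0, 0, 0.2], "twist": 0},
    {"xyz": [0, 0, 0], "twist": 0},
    {"xyz": [0, 0, 0], "twist": 0}
  ]
}}

```text
clock: 15.75
ee_pos: [0.4481, 0.1541, 0.1582]
eef_rot: [0.998, 0.062, 0.0, -0.002]
force: [-7.9, -2.2, 21.8]
gripper_width: 0.0222
grasp_force: 62.0
```

Home: TCP 0.158 as predicted, with 22 N upward. Release.

Emit:
{"name": "carry_out", "arguments": {
  "plan": [
    {"xyz": [0, 0, 0], "twist": 0},
    {"xyz": [0, 0, 0], "twist": 0},
    {"xyz": [0, 0, 0], "twist": 0},
    {"xyz": [0, 0, 0], "twist": 0},
    {"xyz": [0, 0, 0], "twist": 0}
  ],
  "hand": 1
}}

```text
clock: 16.38
ee_pos: [0.4477, 0.153, 0.1542]
eef_rot: [0.998, 0.062, -0.0, 0.0]
force: [-0.4, -0.5, -0.0]
gripper_width: 0.0856
grasp_force: 0.0
```

Emit:
{"name": "carry_out", "arguments": {
  "plan": [
    {"xyz": [0, 0, -2], "twist": 0},
    {"xyz": [0, 0, -3], "twist": 0},
    {"xyz": [0, 0, -4], "twist": 0},
    {"xyz": [0, 0, -4], "twist": 0},
    {"xyz": [-3, -4, -1], "twist": 0},
    {"xyz": [-3, -4, 0], "twist": 0},
    {"xyz": [0, -4, 0], "twist": 0},
    {"xyz": [0, 0, 0], "twist": 0}
  ]
}}

```text
clock: 17.38
ee_pos: [0.3717, 0.2675, 0.294]
eef_rot: [0.998, 0.065, -0.0, 0.0]
force: [1.3, -0.0, -0.1]
gripper_width: 0.0852
grasp_force: 0.0
```

Run:
```python
from h import *
s=ctrl.state(); print(s['clock'],s['ee_pos'],s['force'])
t=viewer.capture('top'); sc=viewer.capture('scene'); cv2.imwrite('pics/top5.png',t); cv2.imwrite('pics/scene5.png',sc)
o=np.zeros((480,800,3),np.uint8); b=cv2.resize(t[205:390,145:290],None,fx=2.55,fy=2.55,interpolation=cv2.INTER_CUBIC)
c=cv2.resize(sc[140:270,310:460],None,fx=2.85,fy=3.6,interpolation=cv2.INTER_CUBIC)
o[:b.shape[0],:b.shape[1]]=b[:480]; o[:c.shape[0],372:372+c.shape[1]]=c[:480,:428]; cv2.imwrite('pics/c5.png',o)
a=np.radians(187.2);e=np.array([np.cos(a),np.sin(a),0]); k=np.array([.5427,.165,0])
for z in (.13,.135,.187): print(z,(w2px('scene',k+e*.095+[0,0,z])-[310,140])*[2.85,3.6]+[372,0],(w2px('top',k+e*.095+[0,0,z])-[145,205])*2.55)
print((w2px('top',k+e*.13+[0,0,.13])-[145,205])*2.55)
```

```text
17.375 [0.37166009 0.26752699 0.29401633] [ 1.31548562 -0.00403184 -0.12917304]
0.13 [528.43691346 148.03560636] [192.44553483 290.64300404]
0.135 [528.88686161 141.97933708] [190.87120786 290.43177496]
0.187 [533.73762911  76.6883603 ] [173.3215183  288.07711494]
[200.77982867 338.77627813]
```

View pics/c5.png

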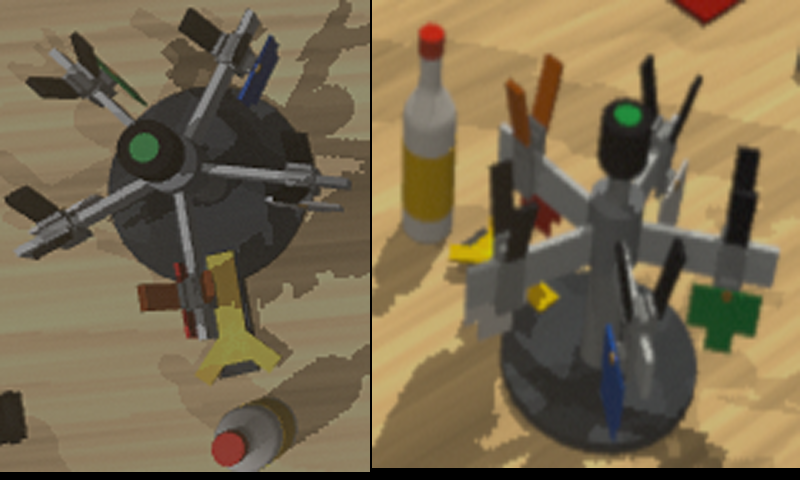

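The picture shows the red-pattern clip astride the empty arm: orange handles centred near (173,294) against a predicted (173,288), about 4 mm outward at most. Handle tops are level with the z = 0.19 prediction, so it is home. The arm tip is at (203,337) against (201,339), so it is still over the arrow, and the glue bottle stands. Handing in.

```bash
python3 -c "
from station import ctrl; print(ctrl.finish_job())"
```

```text
the job is handed in; nothing more can be done
None
```

I turned the rack so its empty arm lies over the arrow (within about 1°), clipped the red pattern fully home astride that arm about 4 mm outward of centre, saw none of the bystanders moved, and handed the job in at about 17.5 s; no verdict was returned.

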